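# Hang the ear defenders at their colour's end of the rail

### The job

Each pair of ear defenders belongs on the short hanging rail, at the end marked by the block of its own colour. First push the blue pair along the bar, without lifting it off, until it is up against the collar at the blue end; then take the red pair from the table and lower it gently over the bar near the red end, so that its band lies squarely across the bar with one cup on either side. Leave both pairs hanging still and clear of each other, and do not disturb anything else on the table.

Things in the scene. Friction and masses are not known exactly. Their poses are not given: they have to be found in the camera images.
- red_muffs: red ear defenders, rigid, 0.2 kg, loose, standing on their cups on the table; origin midway between the undersides of the cups; x from cup to cup, y across the band, z up to the band. Overall 152 (x) x 64 (y) x 151 high. Boxy cups 64 (y) x 72 high; clear gap between their black cushions 69. A black band 24 wide arches over; underside of its flat top 125 up
- red_muffs_crown (a point): red pair: point on the underside of the band's flat top, in its middle, 125 above the pair's origin. It lies on the bar's top line when the pair hangs properly. Above it, band and a coloured grip block on it, 44 (x) x 26 (y), rise 26 to the top: this is what can be pinched or pushed; beyond the block the band slopes down to the cups
- blue_muffs: blue ear defenders, same shape, loose, already hanging over the bar; origin midway between the undersides of the cups; x from cup to cup, y across the band, z up to the band. Overall 152 (x) x 64 (y) x 151 high. Boxy cups 64 (y) x 72 high; clear gap between their black cushions 69. A black band 24 wide arches over; underside of its flat top 125 up
- blue_muffs_crown (a point): the same point of the blue pair. It lies on the bar's top line when the pair hangs properly. Above it, band and a coloured grip block on it, 44 (x) x 26 (y), rise 26 to the top: this is what can be pinched or pushed; beyond the block the band slopes down to the cups
- rail: fixed rail: black base 70 x 215 x 10, a post 14 thick under each end of a level steel bar, diameter 14, along own y, bar top 165 above the table. Bar 190 long between black end collars, diameter 30, 8 thick, rising 8 above the bar top. A pair against a collar has its middle 82 from the bar's middle. Origin: centre of the base's underside
- rail_top (a point): point on the top of the bar at the middle of its length, 165 above the rail's origin; axes as the rail's (y along the bar)
- red_marker: fixed red block on a thin black foot, 65 x 38 x 30 high, on the table just beyond one end of the rail (142 from its middle); it marks the red pair's end; which end differs from start to start. Origin at the centre of its underside
- blue_marker: fixed blue block, the same, just beyond the other end of the rail; it marks the blue pair's end
- paper_roll: loose roll of white paper towel standing upright, diameter 110, 240 tall; origin at the centre of its underside
- finish_bottle: loose amber bottle with black cap, diameter 62, 170 tall; origin at the centre of its underside
- turned_bowl: loose turned wooden bowl, diameter 120, 55 tall; origin at the centre of its underside
- wax_tin: loose yellow tin with brass-coloured lid, diameter 72, 55 tall; origin at the centre of its underside
- mug: loose white mug, diameter 80, 95 tall, with a handle; origin at the centre of its underside
- gouge: loose turning gouge lying on the table, red handle and steel shaft, about 315 long, 24 high; origin near the brass ferrule at the joint of handle (towards its own -x, 140 long) and shaft (towards +x, 175 long)
- sanding_block: loose cork sanding block, 110 x 65 x 35 high; origin at the centre of its underside

How it is judged:
By the outcome, as a careful person would: the job done as asked, in the order asked, and still so for the second after the job is handed in, with the robot touching nothing.
It also fails if it takes over 62 s, if anything falls off the work surface, if the arm or the gripper's body presses on something with over 40 N, if the wrist force passes 120 N, or if a joint passes its speed limit or range.

### The arm

A 6-joint arm with a two-finger parallel gripper is mounted at the origin on the work surface. World frame = base frame: x ahead of the robot, y to its left, z up, the work surface at z = 0. Lengths are in m, angles in degrees, forces in N, time in s.
With the tool pointing down it reaches from about 0.25 to 0.725 m from the base axis. Payload 9.7 kg.
Tool frame: the origin (TCP) lies between the finger pads; the fingertips stand 19 mm ahead of it and the grasp point (between the pads) is the TCP; z points along the fingers, y is the line along which they close (so a half turn about z gives the same grasp; the last joint's range is limited). The gripper opens to 85 mm and grips with 20 to 120 N. Pads are 22 mm wide; open, the fingers measure 114 mm over their backs; the gripper's body (76 mm by 85 mm) begins 54 mm behind the grasp point. The pads swing forward as they close: fully open they stand 13 mm farther back than shut.
Start: joints at [65.317, 4.979, 10.078, 95.1, 0, 90], TCP at [0.23, 0.5, 0.25] pointing down, gripper open.
Joint ranges: [-179.16, 179.16], [-48.56, 103.87], [-65.8, 70.77], [-126.05, 130.52], [-82.76, 87.17], [-180, 180]. Speed limits (degrees/s): [127.2, 127.2, 147.25, 180, 180, 180].

### API

Orientations are given as [roll, pitch, yaw] about the fixed x, y, z axes, in that order (R = Rz(yaw) Ry(pitch) Rx(roll)).
In Python, from workcell import bot gives the robot as it stands. The module is installed in compiled form; this text tells all that it offers.
- The arm moves only by the shell command python3 -m crank 'ROWS' [OPENING] [FORCE]. ROWS is JSON, a list that holds one entry, the list of rows, each a list of 6 numbers: the shift along the world's x, y, z as a fraction of full scale, then the turn, a rotation vector about the world's x, y, z as a fraction of full scale. In form: [[[x, y, z, wx, wy, wz], ...]]. A call has 1 to 20 rows; each row shifts and turns the commanded pose from where the row before left it; what a row does not reach is not made up. Full scale, the value 1, is 20 mm for a shift and 0.12 rad for a turn. A row lasts 1/12 s, in which the tool goes at most 41.7 mm and 7.16 degrees, less where a joint would pass 70% of its speed; a pose out of reach is approached as far as the arm can. A call with a number of a shift or a turn outside -1 to 1 is refused whole. A call with a gripper value outside its range is refused whole. OPENING is the opening, from 0 (shut) to 1 (fully open), set as the call begins (- or left out, the last holds). The fingers move at their own pace and stop on an object; FORCE is the grip in N (left out, the last holds). Time passes only in rows, so rows that do not move let the fingers close. It gives the time, the measured TCP pose, the force, the opening and the grip force at its end, in the units of the state.
- bot.get_obs(): the state, without advancing time (a new reading comes with each control period).
- bot.camera(name): name is "scene" or "top" or "wrist"; returns the picture (384x512x3 uint8, red, green, blue); there is no depth.
- bot.camera_model(name): a dict with "vertical_fov" (degrees; the focal length in pixels is half the picture's height over the tangent of half this angle, whatever the lens; pixels are square), "cx", "cy" (the principal point, pixels), "R" (3x3) and "t" (3): a world point X has camera coordinates R X + t. Camera axes: x right, y down, z forward; pixel columns grow to the right and rows downward; lengths in m; the calibration is good to about 2 mm. A picture is of the moment at which its call begins: read the wrist's pose just before it. camera_model takes no time and is no camera call; for the wrist camera it gives the pose at the moment of the call.
- bot.job_done(): hands the job in; it is judged then, once.
The state is a dict: "time": time; "q": joint angles; "qd": joint speeds; "joint_efforts": joint torques, N m; "ee_pos": TCP position; "tcp_rot": TCP orientation; "wrist_force": force on the tool from outside, world axes, zero at the start; "torque": the same for the moment, N m; "opening": finger opening in m; "grasp_force": force on a finger pad.
Only numpy, scipy, OpenCV 4.12 (cv2) and the standard library are available. Lean on these libraries where they do the work, as an engineer would, in place of code of your own. Each camera call takes 0.05 s, during which the arm holds its last target. There are 200 camera calls.

## Working session

There is one attempt and no reset: what is moved stays moved. The work goes in short steps, Python scripts to look and compute and a shell command to move; the robot and the scene stay as the last step left them, time stands still between calls to the robot, and variables do not carry over. Pictures are saved under pics/ and viewed, at most 10 in all, crops included, and the job is handed in when it is done.

```bash
mkdir -p pics; python3 - <<'E'
from workcell import bot
import cv2
for n in("scene","top"):
    im=bot.camera(n); cv2.imwrite(f"pics/{n}0.png",im[:,:,::-1])
    m=bot.camera_model(n); print(n,m)
o=bot.get_obs();print(o["time"],o["ee_pos"],o["tcp_rot"],o["opening"])
E
```

```text
scene {'vertical_fov': 45.607614841312575, 'cx': 253.8851023251148, 'cy': 192.8220747436316, 'R': array([[-0.72562218,  0.68808822,  0.00265632],
       [ 0.4331133 ,  0.45973176, -0.77528032],
       [-0.53468244, -0.56141011, -0.63161173]]), 't': array([ 0.43894145, -0.16152373,  1.62400239])}
top {'vertical_fov': 56.849447543318256, 'cx': 258.1076917575453, 'cy': 197.7531751685197, 'R': array([[-0.02511746, -0.99963923, -0.00951461],
       [-0.99650518,  0.02579491, -0.07944835],
       [ 0.07966512,  0.00748582, -0.99679358]]), 't': array([0.01341617, 0.61060477, 1.14823856])}
0.1 [0.22959872 0.49956873 0.24964808] [-1.79928114e+02  4.41077971e-04  1.55318144e+02] 0.08509003870171328
```

View pics/scene0.png

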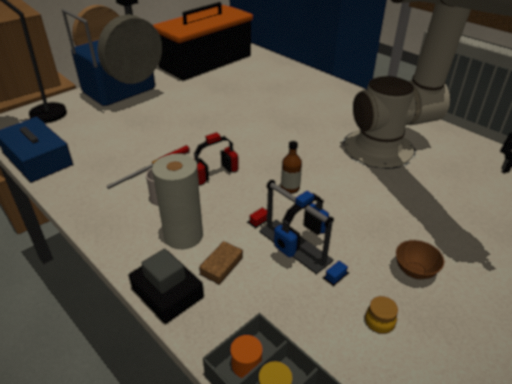

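View pics/top0.png

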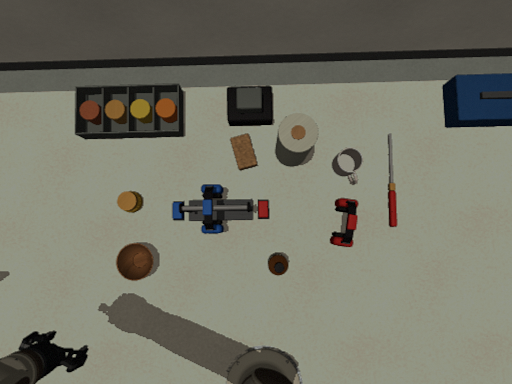

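The top view has the rail at columns 185–255 near row 209. The blue marker is at (178,210), the red marker at (263,209), the blue pair at about (208,208) and the red pair at about (345,222). Next I'll measure these with colour masks.

```bash
cat > h.py <<'E'
from workcell import bot
import cv2, numpy as np
def ray(m,u,v,z):
    f=192/np.tan(np.radians(m["vertical_fov"]/2))
    R,t=np.array(m["R"]),np.array(m["t"]); c=-R.T@t
    d=R.T@np.array([(u-m["cx"])/f,(v-m["cy"])/f,1]); return c+d*(z-c[2])/d[2]
def proj(m,X):
    f=192/np.tan(np.radians(m["vertical_fov"]/2)); p=np.array(m["R"])@X+m["t"]
    return f*p[0]/p[2]+m["cx"],f*p[1]/p[2]+m["cy"]
def masks(im):
    h=cv2.cvtColor(im,cv2.COLOR_RGB2HSV); H,S,V=cv2.split(h)
    return {"red":(((H<6)|(H>172))&(S>170)&(V>60)).astype(np.uint8),"blue":((H>100)&(H<125)&(S>150)&(V>50)).astype(np.uint8)}
def blobs(mk,amin=25):
    n,l,s,c=cv2.connectedComponentsWithStats(mk)
    out=[]
    for i in range(1,n):
        if s[i,4]>=amin:
            r=cv2.minAreaRect(np.argwhere(l==i)[:,::-1].astype(np.float32)); out.append((s[i].tolist(),c[i].round(1).tolist(),[np.round(q,1) for q in r]))
    return out
E
python3 - <<'E'
from h import *
im=cv2.imread("pics/top0.png")[:,:,::-1].copy(); m=bot.camera_model("top")
for k,mk in masks(im).items():
    for s,c,r in blobs(mk): print(k,s,c,r[0],r[1],r[2],"z.03",ray(m,*r[0],.03).round(4),"z.151",ray(m,*r[0],.151).round(4),"z.191",ray(m,*r[0],.191).round(4))
a=cv2.resize(im[170:270,165:285],None,fx=6,fy=6,interpolation=cv2.INTER_CUBIC)[:, :, ::-1]
cv2.imwrite("pics/c1.png",cv2.resize(np.hstack([im[170:270,165:275],im[170:270,310:410]]),(798,380),interpolation=cv2.INTER_CUBIC)[:,:,::-1])
E
```

```text
red [389, 191, 7, 36, 204] [392.3, 208.2] [392.4 208.4] [35.1  5.8] 87.9 z.03 [ 0.564  -0.4403  0.03  ] z.151 [ 0.5592 -0.3957  0.151 ] z.191 [ 0.5576 -0.3809  0.191 ]
red [338, 199, 10, 8, 57] [342.5, 201.9] [342.5 202.5] [7. 9.] 90.0 z.03 [ 0.5875 -0.2784  0.03  ] z.151 [ 0.5802 -0.2506  0.151 ] z.191 [ 0.5778 -0.2414  0.191 ]
red [258, 201, 10, 17, 163] [262.6, 208.7] [262.5 209. ] [16.  9.] 90.0 z.03 [ 0.5729 -0.0157  0.03  ] z.151 [ 0.5671 -0.0152  0.151 ] z.191 [ 0.5652 -0.015   0.191 ]
red [347, 214, 10, 16, 129] [351.5, 221.7] [351.5 221.6] [ 8.4 15. ] 7.1 z.03 [ 0.5244 -0.305   0.03  ] z.151 [ 0.5236 -0.2744  0.151 ] z.191 [ 0.5234 -0.2643  0.191 ]
red [333, 237, 20, 10, 99] [340.5, 241.8] [342.3 241.6] [19.2  8. ] 11.3 z.03 [ 0.4603 -0.2722  0.03  ] z.151 [ 0.4662 -0.245   0.151 ] z.191 [ 0.4682 -0.236   0.191 ]
blue [456, 74, 56, 46, 2171] [482.9, 96.7] [483.9  96.6] [44.4 55.2] 88.7 z.03 [ 0.9301 -0.7659  0.03  ] z.151 [ 0.8872 -0.6873  0.151 ] z.191 [ 0.873  -0.6614  0.191 ]
blue [202, 185, 19, 8, 79] [212.5, 187.7] [211.  188.5] [ 7. 18.] 90.0 z.03 [0.645  0.1525 0.03  ] z.151 [0.6317 0.1355 0.151 ] z.191 [0.6273 0.1299 0.191 ]
blue [203, 199, 9, 16, 138] [207.0, 206.8] [207.  206.5] [15.  8.] 90.0 z.03 [0.5858 0.1665 0.03  ] z.151 [0.5787 0.148  0.151 ] z.191 [0.5763 0.1419 0.191 ]
blue [173, 202, 9, 17, 125] [176.4, 210.5] [177. 210.] [16.  8.] 90.0 z.03 [0.5768 0.2654 0.03  ] z.151 [0.5706 0.2367 0.151 ] z.191 [0.5686 0.2272 0.191 ]
blue [202, 225, 20, 8, 99] [212.3, 229.2] [211.5 228.5] [ 7. 19.] 90.0 z.03 [0.5134 0.1528 0.03  ] z.151 [0.5138 0.1357 0.151 ] z.191 [0.5139 0.1301 0.191 ]
```

View pics/c1.png

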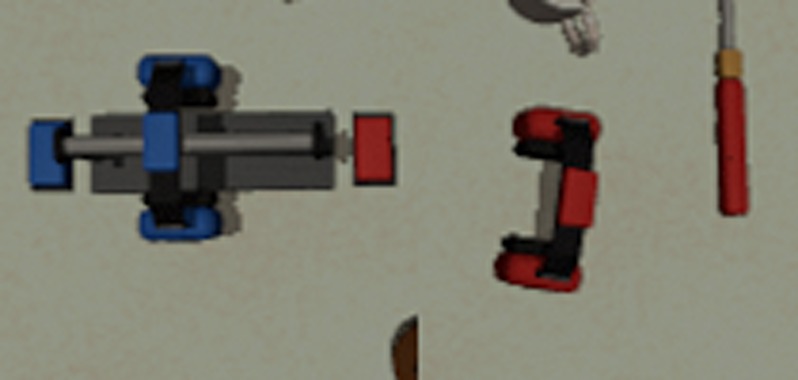

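```bash
python3 -m crank '[[[0.85,-1,0.1,0,0,-1],[0.85,-1,0.1,0,0,-1],[0.85,-1,0.1,0,0,-1],[0.85,-1,0.1,0,0,-1],[0.85,-1,0.1,0,0,-1],[0.85,-1,0.1,0,0,-1],[0.85,-1,0.1,0,0,-1],[0.85,-1,0.1,0,0,-1],[0.85,-1,0.1,0,0,-1],[0.85,-1,0.1,0,0,-1],[0.85,-1,0.1,0,0,-1],[0.85,-1,0.1,0,0,-1],[0.85,-1,0.1,0,0,-1],[0.85,-1,0.1,0,0,-1],[0.85,-1,0.1,0,0,-1],[0.85,-1,0.1,0,0,-1],[0.85,-1,0.1,0,0,-1],[0.85,-1,0.1,0,0,-1],[0.85,-1,0.1,0,0,-1],[0.85,-1,0.1,0,0,-1]]]' 0
python3 -m crank '[[[0,0,0,0,0,-1],[0,0,0,0,0,-1],[0,0,0,0,0,-0.6],[0,0,0,0,0,0],[0,0,0,0,0,0],[0,0,0,0,0,0]]]'
python3 - <<'E'
from h import *
o=bot.get_obs();print(o["ee_pos"],o["tcp_rot"],o["q"])
m=bot.camera_model("wrist"); im=bot.camera("wrist"); cv2.imwrite("pics/w1.png",im[:,:,::-1])
for k,mk in masks(im).items():
    for s,c,r in blobs(mk,80): print(k,s,r[0],r[1],r[2],"z.03",ray(m,*r[0],.03).round(4),"z.191",ray(m,*r[0],.191).round(4))
E
```

```text
time: 1.77
ee_pos: [0.5703, 0.0986, 0.29]
tcp_rot: [-180.0, 0.0, 17.5]
wrist_force: [0.0, 1.1, 0.5]
opening: 0.0
grasp_force: 0.0
time: 2.27
ee_pos: [0.5743, 0.0524, 0.29]
tcp_rot: [-178.0, 0.1, 4.3]
wrist_force: [0.1, 0.2, 0.4]
opening: -0.0002
grasp_force: 0.0
[0.57427277 0.05244438 0.29004842] [-1.77974513e+02  6.52962536e-02  4.33979250e+00] [  4.28383234   9.95279049  20.03954998 100.1540348    2.02542229
 179.9440049 ]
red [478, 157, 34, 28, 577] [494.9 169.6] [37.6 21.7] 12.3 z.03 [ 0.5846 -0.2704  0.03  ] z.191 [ 0.6154 -0.1341  0.191 ]
red [457, 248, 44, 21, 539] [478.9 258.6] [43.7 15.8] 14.0 z.03 [ 0.4446 -0.2959  0.03  ] z.191 [ 0.5342 -0.149   0.191 ]
blue [140, 165, 26, 28, 449] [152.5 178.5] [27. 25.] 90.0 z.03 [0.53   0.2075 0.03  ] z.191 [0.5837 0.1434 0.191 ]
```

View pics/w1.png

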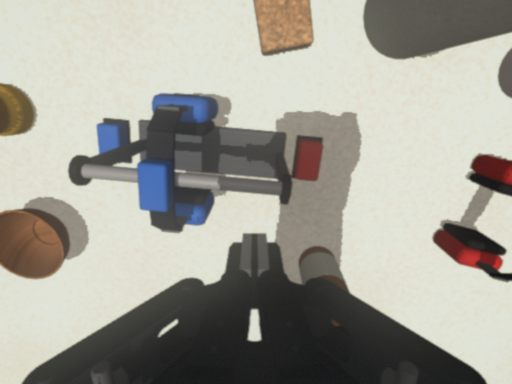

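The wrist view shows the rail at columns 75–290, with the blue block at (155,185). Joint 6 reached its limit, so this yaw branch is wrong. I'll turn back to yaw 180.

```bash
python3 -m crank '[[[0,0,0,0,0,1],[0,0,0,0,0,1],[0,0,0,0,0,1],[0,0,0,0,0,1],[0,0,0,0,0,1],[0,0,0,0,0,1],[0,0,0,0,0,1],[0,0,0,0,0,1],[0,0,0,0,0,1],[0,0,0,0,0,1],[0,0,0,0,0,1],[0,0,0,0,0,1],[0,0,0,0,0,1],[0,0,0,0,0,1],[0,0,0,0,0,1],[0,0,0,0,0,1],[0,0,0,0,0,1],[0,0,0,0,0,1],[0,0,0,0,0,1],[0,0,0,0,0,1]]]' 0
python3 -m crank '[[[0,0,0,0,0,1],[0,0,0,0,0,1],[0,0,0,0,0,1],[0,0,0,0,0,1],[0,0,0,0,0,1],[0,0,0,0,0,1],[0,0,0,0,0,0],[0,0,0,0,0,0],[0,0,0,0,0,0]]]'
python3 - <<'E'
from h import *
o=bot.get_obs();print(o["ee_pos"],o["tcp_rot"],o["q"])
m=bot.camera_model("wrist"); im=bot.camera("wrist"); cv2.imwrite("pics/w2.png",im[:,:,::-1])
for k,mk in masks(im).items():
    for s,c,r in blobs(mk,80): print(k,s,r[0],r[1],r[2],"z.03",ray(m,*r[0],.03).round(4),"z.191",ray(m,*r[0],.191).round(4))
E
```

```text
time: 3.98
ee_pos: [0.5742, 0.0534, 0.2902]
tcp_rot: [-178.0, 0.0, 142.3]
wrist_force: [-0.0, -0.2, -1.2]
opening: 0.0001
grasp_force: 0.0
time: 4.73
ee_pos: [0.5743, 0.0528, 0.2903]
tcp_rot: [-178.0, 0.0, -177.1]
wrist_force: [-0.2, 0.3, -0.5]
opening: -0.0001
grasp_force: 0.0
[0.57427974 0.05280543 0.29027931] [-1.77973834e+02  3.76214477e-02 -1.77086785e+02] [  6.18748133   9.97830479  20.09496326 100.19487239  -2.02500536
   3.27631386]
red [0, 46, 16, 20, 248] [ 7.5 55.5] [15. 19.] 0.0 z.03 [ 0.4597 -0.2799  0.03  ] z.191 [ 0.4725 -0.1404  0.191 ]
red [4, 150, 14, 16, 143] [ 10.6 157.5] [14.3 13.6] 8.1 z.03 [ 0.5951 -0.3081  0.03  ] z.191 [ 0.5512 -0.1568  0.191 ]
blue [405, 149, 24, 29, 474] [415.7 161.5] [19.1 27.6] 14.9 z.03 [0.5668 0.2675 0.03  ] z.191 [0.5347 0.1777 0.191 ]
blue [350, 180, 33, 47, 1179] [364.9 203.3] [27.8 47. ] 9.5 z.03 [0.6328 0.2095 0.03  ] z.191 [0.5731 0.144  0.191 ]
```

View pics/w2.png

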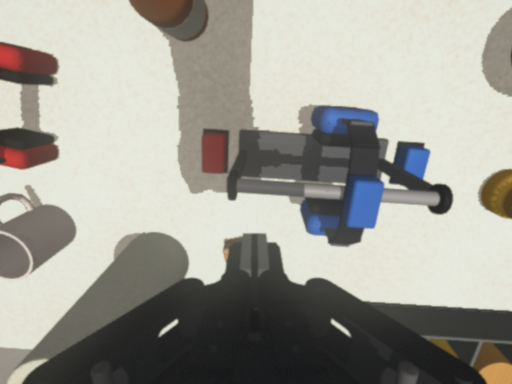

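The rail runs between collars at (233,186) and (440,198), with the blue block at (364,203). Next I'll fix the orientation and descend behind the block.

```bash
python3 - <<'E'
from h import *
m=bot.camera_model("wrist")
for p in((233,186),(440,198)): print(ray(m,*p,.158).round(4))
E
python3 -m crank '[[[0,0,-0.5,0.29,0,-0.42],[0,0,-0.7,0,0,0],[0,0,-0.7,0,0,0],[0,0,-0.7,0,0,0],[0,0,-0.7,0,0,0],[0,0,-0.5,0,0,0],[0,0,-0.3,0,0,0],[0,0,-0.2,0,0,0],[0,0,-0.1,0,0,0],[0,0,-0.1,0,0,0],[0,0,0,0,0,0],[0,0,0,0,0,0]]]'
```

```text
[0.5757 0.0279 0.158 ]
[0.5752 0.2272 0.158 ]
time: 5.78
ee_pos: [0.5745, 0.0522, 0.2008]
tcp_rot: [-180.0, 0.1, -179.8]
wrist_force: [0.5, 0.6, -0.5]
opening: 0.0
grasp_force: 0.0
```

```bash

python3 -m crank '[[[0,0.3,-0.15,0,0,0],[0,0.5,-0.15,0,0,0],[0,0.5,0,0,0,0],[0,0.4,0,0,0,0],[0,0.3,0,0,0,0],[0,0.25,0,0,0,0],[0,0.25,0,0,0,0],[0,0.25,0,0,0,0],[0,0.25,0,0,0,0],[0,0.25,0,0,0,0],[0,0.25,0,0,0,0],[0,0.25,0,0,0,0]]]'
python3 - <<'E'
from h import *
m=bot.camera_model("wrist"); im=bot.camera("wrist"); cv2.imwrite("pics/w3.png",im[:,:,::-1])
E
```

```text
time: 6.78
ee_pos: [0.5744, 0.1274, 0.1944]
tcp_rot: [-179.9, 0.1, -179.8]
wrist_force: [0.3, -1.2, -0.5]
opening: -0.0004
grasp_force: 0.5
```

View pics/w3.png

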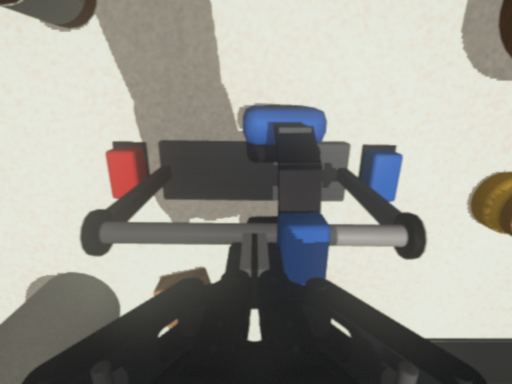

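The finger is in contact with the blue block, whose left edge is at column 280. The right collar is at column 412. I'll keep pushing.

```bash

python3 -m crank '[[[0,0.25,0,0,0,0],[0,0.25,0,0,0,0],[0,0.25,0,0,0,0],[0,0.25,0,0,0,0],[0,0.25,0,0,0,0],[0,0.25,0,0,0,0],[0,0.25,0,0,0,0],[0,0.25,0,0,0,0],[0,0.2,0,0,0,0],[0,0.1,0,0,0,0],[0,0.1,0,0,0,0],[0,0,0,0,0,0]]]'
python3 -m crank '[[[0,0.1,0,0,0,0],[0,0.05,0,0,0,0],[0,0,0,0,0,0]]]'
```

```text
time: 7.83
ee_pos: [0.5743, 0.1756, 0.1942]
tcp_rot: [-180.0, 0.1, -179.8]
wrist_force: [0.4, -0.8, -0.3]
opening: -0.0001
grasp_force: 0.1
time: 8.08
ee_pos: [0.5744, 0.1783, 0.1943]
tcp_rot: [-180.0, 0.1, -179.8]
wrist_force: [1.4, 0.1, 0.7]
opening: -0.0005
grasp_force: 0.4
```

```bash

python3 -m crank '[[[0,0.05,0,0,0,0],[0,0.05,0,0,0,0],[0,0,0,0,0,0]]]'
python3 -m crank '[[[0,0.05,0,0,0,0],[0,0.05,0,0,0,0],[0,0,0,0,0,0]]]'
python3 - <<'E'
from h import *
m=bot.camera_model("wrist"); im=bot.camera("wrist"); cv2.imwrite("pics/w4.png",im[100:300,200:512,::-1])
E
```

```text
time: 8.33
ee_pos: [0.5744, 0.1803, 0.1943]
tcp_rot: [-180.0, 0.1, -179.8]
wrist_force: [0.8, -0.7, 0.2]
opening: 0.0
grasp_force: 0.4
time: 8.58
ee_pos: [0.5744, 0.1821, 0.1944]
tcp_rot: [-179.9, 0.1, -179.8]
wrist_force: [-0.4, -2.8, 0.9]
opening: 0.0002
grasp_force: 1.2
```

View pics/w4.png

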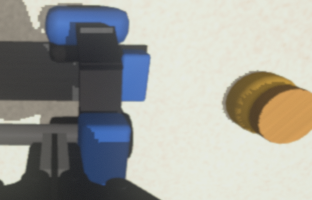

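The block now overlaps the right collar and the force is rising. One more nudge will confirm contact.

```bash

python3 -m crank '[[[0,0.05,0,0,0,0],[0,0,0,0,0,0],[0,0,0,0,0,0]]]'
python3 -m crank '[[[0,0.05,0,0,0,0],[0,0,0,0,0,0],[0,0,0,0,0,0]]]'
```

```text
time: 8.88
ee_pos: [0.5744, 0.1826, 0.1947]
tcp_rot: [-179.9, 0.1, -179.8]
wrist_force: [-0.9, -6.5, 3.0]
opening: 0.0
grasp_force: 3.1
time: 9.13
ee_pos: [0.5745, 0.183, 0.195]
tcp_rot: [-179.8, 0.1, -179.9]
wrist_force: [-0.9, -9.1, 5.6]
opening: -0.0
grasp_force: 4.8
```

```bash

python3 -m crank '[[[0,-0.05,0,0,0,0],[0,-0.1,0,0,0,0],[0,-0.3,0,0,0,0],[0,-0.7,0.5,0,0,0],[0,-1,1,0,0,0],[0,-1,1,0,0,0],[0,-1,1,0,0,0],[0,-1,1,0,0,0],[0,-1,0.7,0,0,0],[-0.2,-1,0,0,0,0],[-0.2,-1,0,0,0,0],[-0.2,-1,0,0,0,0],[-0.2,-1,0,0,0,0],[-0.2,-1,0,0,0,0],[-0.2,-1,0,0,0,0],[-0.2,-1,0,0,0,0],[-0.2,-1,0,0,0,0],[-0.3,-1,0,0,0,0],[-0.3,-1,0,0,0,0],[-0.3,-1,0,0,0,-0.5]]]' 1
python3 -m crank '[[[0,-1,0,0,0,-0.37],[0,-0.5,0,0,0,0],[0,0,0,0,0,0],[0,0,0,0,0,0],[0,0,0,0,0,0]]]'
python3 - <<'E'
from h import *
for n in("wrist","top"):
  m=bot.camera_model(n); im=bot.camera(n); cv2.imwrite(f"pics/{n}5.png",im[:,:,::-1])
  for k,mk in masks(im).items():
    for s,c,r in blobs(mk,80 if n=="wrist" else 40):
        z=.191 if k=="blue" else .151
        print(n,k,s,r[0],r[1],r[2],z,ray(m,*r[0],z).round(4))
E
```

```text
time: 10.8
ee_pos: [0.5242, -0.1594, 0.2983]
tcp_rot: [180.0, 0.1, 176.8]
wrist_force: [-0.8, -0.1, -0.1]
opening: 0.0852
grasp_force: 0.0
time: 11.22
ee_pos: [0.5246, -0.1879, 0.2982]
tcp_rot: [-180.0, 0.1, 174.3]
wrist_force: [-0.5, 0.4, 0.1]
opening: 0.0851
grasp_force: 0.0
top red [258, 201, 10, 17, 164] [262.5 209. ] [16.  9.] 90.0 0.151 [ 0.5671 -0.0152  0.151 ]
top blue [456, 74, 56, 46, 2184] [483.9  96.7] [44.4 55.4] 88.4 0.191 [ 0.8727 -0.6613  0.191 ]
top blue [193, 185, 11, 8, 76] [198.  188.5] [ 7. 10.] 90.0 0.191 [0.6283 0.1669 0.191 ]
top blue [173, 200, 16, 19, 256] [180.5 209. ] [18. 15.] 90.0 0.191 [0.5712 0.2172 0.191 ]
top blue [184, 225, 20, 9, 102] [193.5 229. ] [ 8. 19.] 90.0 0.191 [0.5138 0.1809 0.191 ]
```

View pics/wrist5.png

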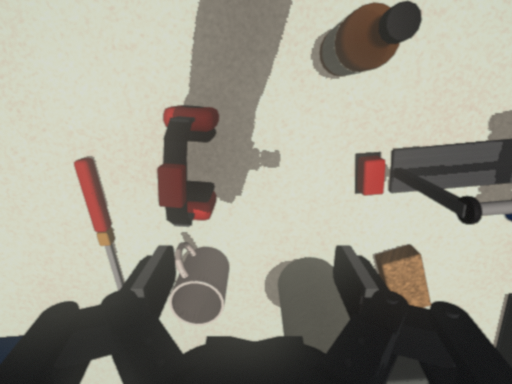

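The red pair is at columns 158–218 and rows 105–222, with its block near (172,186) in the arm's shadow. Next I'll measure the block.

```bash
python3 - <<'E'
from h import *
im=cv2.imread("pics/wrist5.png")[:,:,::-1].copy(); m=bot.camera_model("wrist")
H,S,V=cv2.split(cv2.cvtColor(im,cv2.COLOR_RGB2HSV))
mk=(((H<8)|(H>170))&(S>120)&(V>50)).astype(np.uint8); mk[:, 260:]=0; mk[:100]=0
for s,c,r in blobs(mk,80):
    print(s,c,r); 
    for z in (.151,.141,.072): print("   ",z,ray(m,*c,z).round(4), [ray(m,*p,z)[:2].round(4).tolist() for p in cv2.boxPoints(r)])
print("V rows at col172",V[160:214,172].tolist()); print("cols row186",V[186,150:200].tolist())
print("cam",(-np.array(m["R"]).T@m["t"]).round(3))
E
```

```text
[164, 108, 12, 17, 121] [168.6, 114.5] [array([168.1, 114.6]), array([ 9.3, 17.6]), np.float64(36.0)]
    0.151 [ 0.4509 -0.2611  0.151 ] [[0.4541, -0.2708], [0.4424, -0.2585], [0.4479, -0.2524], [0.4598, -0.2647]]
    0.141 [ 0.4513 -0.2641  0.141 ] [[0.4546, -0.2741], [0.4424, -0.2614], [0.4481, -0.2551], [0.4605, -0.2678]]
    0.072 [ 0.4538 -0.2849  0.072 ] [[0.4579, -0.2974], [0.4428, -0.2815], [0.4499, -0.2737], [0.4653, -0.2896]]
[180, 110, 32, 20, 378] [199.9, 118.2] [array([195.5, 119.5]), array([19., 31.]), np.float64(90.0)]
    0.151 [ 0.4572 -0.2323  0.151 ] [[0.448, -0.2496], [0.4508, -0.2207], [0.4682, -0.2233], [0.4652, -0.2529]]
    0.141 [ 0.4578 -0.2342  0.141 ] [[0.4482, -0.2522], [0.4512, -0.2222], [0.4692, -0.2249], [0.4661, -0.2556]]
    0.072 [ 0.4619 -0.2477  0.072 ] [[0.45, -0.2701], [0.4537, -0.2328], [0.4761, -0.2361], [0.4723, -0.2743]]
[75, 160, 32, 72, 877] [90.3, 195.2] [array([ 90.8, 195.9]), array([74.9, 12.4]), np.float64(72.5)]
    0.151 [ 0.5227 -0.3579  0.151 ] [[0.4867, -0.3642], [0.4842, -0.3514], [0.5634, -0.3503], [0.5666, -0.3644]]
    0.141 
[... 930 characters left out ...]
388], [0.5648, -0.2415], [0.5625, -0.2647]]
    0.072 [ 0.5835 -0.2691  0.072 ] [[0.5704, -0.2817], [0.5732, -0.2534], [0.5952, -0.2568], [0.5924, -0.2856]]
V rows at col172 [63, 63, 65, 72, 86, 93, 94, 97, 105, 109, 110, 111, 111, 111, 111, 112, 111, 111, 111, 111, 112, 111, 111, 111, 111, 110, 110, 111, 111, 111, 111, 111, 112, 111, 111, 112, 109, 111, 111, 112, 111, 111, 111, 111, 111, 110, 102, 84, 69, 64, 64, 66, 65, 65]
cols row186 [214, 213, 212, 211, 212, 211, 205, 180, 137, 115, 114, 114, 113, 114, 112, 113, 112, 113, 112, 111, 112, 111, 110, 112, 110, 111, 111, 110, 109, 108, 105, 98, 89, 83, 79, 74, 64, 58, 56, 55, 56, 56, 55, 55, 55, 56, 56, 56, 57, 56]
cam [ 0.441 -0.179  0.422]
```

```bash

python3 -m crank '[[[-0.08,-1,0,0,0,0],[0,-1,0,0,0,0],[0,-1,0,0,0,0],[0,-1,0,0,0,0],[0,-0.3,-0.3,0,0,0],[0,0,-0.8,0,0,0],[0,0,-1,0,0,0],[0,0,-1,0,0,0],[0,0,-1,0,0,0],[0,0,-1,0,0,0],[0,0,-0.5,0,0,0],[0,0,0,0,0,0],[0,0,0,0,0,0],[0,0,0,0,0,0]]]'
python3 - <<'E'
from h import *
im=bot.camera("wrist"); cv2.imwrite("pics/w6.png",im[:,:,::-1])
E
```

```text
time: 12.48
ee_pos: [0.5233, -0.2746, 0.1877]
tcp_rot: [-179.9, 0.2, 174.2]
wrist_force: [0.6, -0.2, 0.2]
opening: 0.0854
grasp_force: 0.0
```

View pics/w6.png

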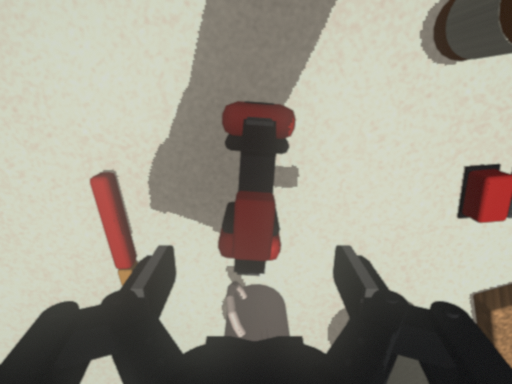

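The red pair sits centred between the fingers (column 256), with about 3° of yaw left to take out. I'll correct that, descend and grip.

```bash

python3 -m crank '[[[0,0,-0.5,0,0,-0.42],[0,0,-0.6,0,0,0],[0,0,-0.4,0,0,0],[0,0,-0.3,0,0,0],[0,0,0,0,0,0],[0,0,0,0,0,0]]]'
python3 -m crank '[[[0,0,0,0,0,0],[0,0,0,0,0,0],[0,0,0,0,0,0],[0,0,0,0,0,0],[0,0,0,0,0,0],[0,0,0,0,0,0],[0,0,0,0,0,0],[0,0,0,0,0,0]]]' 0 35
```

```text
time: 13.03
ee_pos: [0.5226, -0.2747, 0.15]
tcp_rot: [-180.0, 0.1, 171.4]
wrist_force: [-0.8, -0.5, 1.2]
opening: 0.0856
grasp_force: 0.0
time: 13.7
ee_pos: [0.5229, -0.2749, 0.1506]
tcp_rot: [-179.9, 0.1, 171.3]
wrist_force: [0.0, -0.5, 3.7]
opening: 0.0252
grasp_force: 36.1
```

```bash

python3 -m crank '[[[0,0,0.3,0,0,0],[0,0,0.7,0,0,0],[0,0,1,0,0,0],[0,0,1,0,0,0],[0,0,1,0,0,0],[0,0,1,0,0,0],[0,0,1,0,0,0],[0,0,1,0,0,0],[0.5,0.3,0,0,0,0.3],[0.5,0.6,0,0,0,0.3],[0.5,0.8,0,0,0,0.3],[0.5,1,0,0,0,0.3],[0.3,1,0,0,0,0.07],[0.2,1,0,0,0,0],[0.15,1,0,0,0,0],[0,1,0,0,0,0],[0,1,0,0,0,0],[0,1,0,0,0,0]]]'
python3 -m crank '[[[0,1,0,0,0,0],[0,1,0,0,0,0],[0,1,0,0,0,0],[0,1,0,0,0,0],[0,1,0,0,0,0],[0,0.9,0,0,0,0],[0,0.7,0,0,0,0],[0,0.3,0,0,0,0],[0,0.1,0,0,0,0],[0,0,0,0,0,0],[0,0,0,0,0,0],[0,0,0,0,0,0]]]'
python3 - <<'E'
from h import *
print(bot.camera_model("wrist"))
im=bot.camera("wrist"); im2=bot.camera("scene"); cv2.imwrite("pics/scene7.png",im2[:,:,::-1]); cv2.imwrite("pics/w7.png",im[:,:,::-1]); cv2.imwrite("pics/c7.png",np.hstack([im[:,100:],cv2.resize(im2[130:280,210:370],(400,384))])[:,:,::-1][:, :800])
E
```

```text
time: 15.2
ee_pos: [0.5759, -0.0992, 0.2889]
tcp_rot: [180.0, -0.0, -179.8]
wrist_force: [0.7, 0.7, -1.6]
opening: 0.0248
grasp_force: 35.4
time: 16.2
ee_pos: [0.5758, 0.0384, 0.2902]
tcp_rot: [-180.0, 0.1, -180.0]
wrist_force: [-0.1, 0.4, -2.1]
opening: 0.0253
grasp_force: 35.4
{'vertical_fov': 69.18379785885827, 'cx': 254.0813692455885, 'cy': 190.32399935981152, 'R': array([[-7.21847686e-04,  9.99999729e-01,  1.45485832e-04],
       [ 9.45397589e-01,  6.35016681e-04,  3.25918695e-01],
       [ 3.25918514e-01,  3.72805610e-04, -9.45397791e-01]]), 't': array([-0.03836574, -0.5999974 ,  0.23133872])}
```

View pics/c7.png

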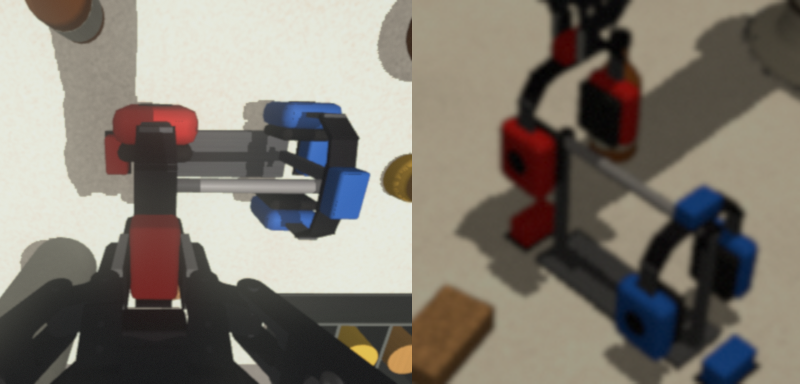

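The red pair is held squarely over the bar. The blue pair sits at the right collar, but its cups may be offset from its block. I've used all my picture views, so I'll check its tilt numerically.

```bash
python3 - <<'E'
from h import *
im=cv2.imread("pics/w7.png")[:,:,::-1].copy(); m=bot.camera_model("wrist")
mt=bot.camera_model("top"); it=bot.camera("top"); cv2.imwrite("pics/top8.png",it[:,:,::-1])
sc=cv2.imread("pics/scene7.png")[:,:,::-1].copy(); ms=bot.camera_model("scene")
for n,i,mm in(("wrist",im,m),("top",it,mt),("scene",sc,ms)):
    H,S,V=cv2.split(cv2.cvtColor(i,cv2.COLOR_RGB2HSV)); mk=((H>95)&(H<130)&(S>120)&(V>35)).astype(np.uint8)
    for s,c,r in blobs(mk,40):
        print(n,"cols",s[0],s[0]+s[2],"rows",s[1],s[1]+s[3],s[4],[np.round(p).astype(int).tolist() for p in cv2.boxPoints(r)])
    for y0 in (.2055,.2105):
        P=lambda dx,dy,z: np.round(proj(mm,np.array([.5755+dx,y0+dy,z])),1).tolist()
        print("  exp y0",y0,"block top",P(-.022,-.013,.191),P(-.022,.013,.191),P(.022,-.013,.191),P(.022,.013,.191))
        for sg in(-1,1):print("   cup",sg,"top outer",P(sg*.076,-.032,.112),P(sg*.076,.032,.112),"top in",P(sg*.045,-.032,.112),P(sg*.045,.032,.112),"bot outer",P(sg*.076,-.032,.04),P(sg*.076,.032,.04))
i=it
for r in (203,206,208): print(r,i[r,170:206].sum(1).tolist(), cv2.cvtColor(i[r:r+1,170:206],cv2.COLOR_RGB2HSV)[0,:,1].tolist())
E
```

```text
wrist cols 383 441 rows 103 129 964 [[383, 127], [383, 102], [440, 104], [439, 129]]
wrist cols 400 429 rows 141 167 572 [[400, 141], [428, 141], [428, 166], [400, 166]]
wrist cols 421 469 rows 167 220 1937 [[418, 215], [431, 162], [469, 172], [456, 225]]
wrist cols 368 415 rows 211 230 624 [[368, 211], [414, 211], [414, 229], [368, 229]]
  exp y0 0.2055 block top [439.1, 173.0] [470.4, 173.0] [428.2, 221.2] [457.7, 221.2]
   cup -1 top outer [384.1, 102.3] [445.9, 102.3] top in [379.7, 132.6] [439.4, 132.6] bot outer [359.3, 100.8] [409.3, 100.8]
   cup 1 top outer [365.0, 233.6] [417.7, 233.6] top in [368.4, 210.0] [422.8, 210.0] bot outer [346.4, 210.2] [390.3, 210.2]
  exp y0 0.2105 block top [445.1, 173.0] [476.4, 173.0] [433.9, 221.2] [463.4, 221.2]
   cup -1 top outer [389.0, 102.3] [450.7, 102.3] top in [384.4, 132.6] [444.0, 132.6] bot outer [363.2, 100.8] [413.2, 100.8]
   cup 1 top outer [369.1, 233.6] [421.8, 233.6] top in [372.7, 210.0] [427.0, 210.0] bot outer [349.8, 210.2] [393.7, 210.2]
top cols 455 512 rows 74 121 2257 [[455, 75], [511, 73], [512, 119], [456, 120]]

[... 2324 characters left out ...]
53, 47, 50, 52, 48, 50, 52]
206 [439, 400, 282, 194, 213, 218, 221, 230, 184, 66, 73, 183, 206, 93, 250, 389, 381, 373, 376, 376, 375, 379, 375, 379, 377, 375, 374, 379, 373, 287, 91, 188, 299, 339, 338, 334] [27, 33, 28, 203, 187, 181, 179, 178, 183, 69, 177, 189, 172, 85, 65, 50, 50, 51, 50, 50, 49, 50, 49, 50, 50, 49, 51, 50, 51, 53, 68, 55, 51, 51, 50, 52]
208 [435, 402, 285, 197, 215, 217, 223, 232, 188, 59, 91, 182, 234, 185, 216, 343, 378, 373, 376, 373, 374, 375, 375, 375, 376, 376, 374, 372, 381, 323, 145, 135, 243, 322, 329, 327] [30, 36, 30, 199, 185, 183, 180, 176, 179, 55, 147, 185, 182, 184, 30, 58, 50, 49, 50, 51, 49, 50, 50, 50, 50, 50, 49, 51, 51, 52, 53, 52, 52, 50, 51, 51]
```

```bash
python3 - <<'E'
from h import *
mt=bot.camera_model("top"); i=cv2.imread("pics/top5.png")[:,:,::-1].copy()
for r in (201,203,205,207,209,211,213): print(r,[tuple(p) for p in i[r,170:194].tolist()])
i0=cv2.imread("pics/top0.png")[:,:,::-1].copy()
print("orig 209",[tuple(p) for p in i0[209,170:194].tolist()]); print("orig right collar",[tuple(p) for p in i0[209,240:260].tolist()])
print("orig block row206",[tuple(p) for p in i0[206,198:216].tolist()])
for y in(.0285,.0295,.2235,.2255,.2315): print(y,np.round(proj(mt,np.array([.5755,y,.173])),1),np.round(proj(mt,np.array([.5755,y,.165])),1))
m=bot.camera_model("wrist");w=cv2.imread("pics/w7.png")[:,:,::-1].copy()
for y in(.2235,.2315): print([np.round(proj(m,np.array([.5755,y,z])),1).tolist() for z in(.173,.158,.143)], np.round(proj(m,np.array([.5605,y,.158])),1))
for r in(180,190,200): print(r,[tuple(p) for p in w[r,455:485:2].tolist()])
E
```

```text
201 [(155, 157, 138), (156, 160, 140), (147, 149, 130), (113, 113, 97), (83, 82, 68), (86, 85, 70), (85, 85, 70), (87, 86, 71), (88, 85, 71), (80, 79, 70), (50, 64, 91), (22, 59, 118), (23, 60, 116), (31, 66, 120), (31, 67, 121), (32, 68, 122), (33, 69, 123), (31, 68, 122), (20, 51, 95), (0, 12, 30), (13, 17, 28), (41, 41, 38), (59, 57, 56), (58, 56, 56)]
203 [(156, 158, 139), (148, 148, 128), (106, 111, 113), (40, 70, 119), (31, 68, 124), (32, 69, 122), (34, 69, 122), (32, 68, 123), (34, 67, 118), (23, 48, 85), (21, 49, 89), (31, 68, 122), (30, 65, 118), (32, 67, 119), (32, 67, 120), (33, 69, 121), (36, 70, 123), (32, 67, 121), (21, 49, 93), (4, 16, 34), (17, 20, 32), (46, 45, 40), (63, 62, 59), (59, 57, 56)]
205 [(157, 161, 144), (145, 147, 127), (95, 101, 108), (23, 61, 118), (33, 69, 122), (35, 71, 124), (37, 72, 125), (38, 74, 128), (32, 61, 105), (17, 27, 39), (24, 49, 86), (32, 68, 124), (29, 65, 119), (31, 67, 120), (33, 68, 121), (34, 68, 121), (35, 70, 123), (33, 68, 121), (20, 50, 92), (1, 15, 34), (15, 20, 31), (39, 37, 34), (53, 52, 49), (57, 55, 53)]
207 [(157, 161, 143
[... 2730 characters left out ...]
, 186), (59, 107, 186), (58, 106, 185), (73, 111, 182), (190, 194, 196), (229, 229, 215), (230, 229, 215), (230, 229, 216), (229, 229, 216), (213, 212, 193), (148, 142, 128), (106, 92, 64)]
190 [(61, 108, 187), (61, 108, 186), (59, 106, 185), (58, 106, 185), (59, 106, 184), (109, 134, 183), (221, 221, 211), (229, 227, 213), (230, 230, 216), (230, 231, 218), (230, 232, 219), (229, 230, 217), (230, 232, 219), (224, 226, 215), (166, 162, 148)]
200 [(58, 105, 185), (59, 107, 185), (59, 106, 185), (62, 107, 183), (173, 184, 197), (229, 232, 221), (230, 232, 219), (230, 229, 216), (230, 230, 217), (230, 232, 221), (229, 232, 222), (230, 232, 219), (230, 230, 217), (230, 230, 217), (229, 230, 217)]
```

```bash
python3 - <<'E'
from h import *
m=bot.camera_model("wrist");w=cv2.imread("pics/w7.png")[:,:,::-1].copy()
H,S,V=cv2.split(cv2.cvtColor(w,cv2.COLOR_RGB2HSV)); mk=(((H<8)|(H>170))&(S>120)&(V>50)).astype(np.uint8)
for s,c,r in blobs(mk,40): print(s,[np.round(p).astype(int).tolist() for p in cv2.boxPoints(r)])
print([(r,w[r,256].tolist()) for r in range(205,310,4)])
z0=.2902-.1506
for x in(.5758,): print("block top",[np.round(proj(m,np.array([x+d,.0384,z0+.151])),1).tolist() for d in(-.022,.022)],"cup -x outer top",[np.round(proj(m,np.array([x-.076,.0384+e,z0+.072])),1).tolist() for e in(-.032,.032)])
E
```

```text
[206, 107, 91, 67, 2602] [[206, 107], [296, 107], [296, 173], [206, 173]]
[230, 216, 49, 84, 3609] [[230, 216], [278, 216], [278, 299], [230, 299]]
[(205, [58, 55, 52]), (209, [59, 56, 53]), (213, [62, 57, 53]), (217, [98, 57, 52]), (221, [99, 56, 51]), (225, [99, 56, 51]), (229, [115, 56, 51]), (233, [121, 58, 52]), (237, [121, 56, 51]), (241, [121, 56, 51]), (245, [120, 55, 50]), (249, [121, 54, 50]), (253, [119, 52, 47]), (257, [119, 51, 46]), (261, [119, 49, 45]), (265, [118, 47, 45]), (269, [117, 45, 40]), (273, [116, 45, 42]), (277, [116, 45, 41]), (281, [116, 43, 39]), (285, [115, 41, 38]), (289, [115, 40, 37]), (293, [116, 40, 37]), (297, [112, 39, 37]), (301, [41, 33, 32]), (305, [43, 37, 36]), (309, [72, 67, 61])]
block top [[253.1, 227.4], [253.2, 300.3]] cup -x outer top [[207.6, 106.4], [299.3, 106.5]]
```

```bash

python3 -m crank '[[[0,0.3,0,0,0,0],[0,0.5,0,0,0,0],[0,0.3,0,0,0,0],[0,0,-0.4,0,0,0],[0,0,-0.7,0,0,0],[0,0,-0.8,0,0,0],[0,0,-0.8,0,0,0],[0,0,-0.7,0,0,0],[0,0,-0.5,0,0,0],[0,0,-0.3,0,0,0],[0,0,-0.2,0,0,0],[0,0,-0.1,0,0,0],[0,0,-0.1,0,0,0],[0,0,0,0,0,0],[0,0,0,0,0,0]]]'
python3 -m crank '[[[0,0,-0.08,0,0,0],[0,0,-0.07,0,0,0],[0,0,-0.05,0,0,0],[0,0,0,0,0,0],[0,0,0,0,0,0]]]'
```

```text
time: 17.6
ee_pos: [0.576, 0.0612, 0.1988]
tcp_rot: [-180.0, 0.1, -179.9]
wrist_force: [0.0, -1.0, -2.4]
opening: 0.0255
grasp_force: 35.4
time: 18.02
ee_pos: [0.5757, 0.0612, 0.1942]
tcp_rot: [-180.0, 0.1, -179.9]
wrist_force: [1.4, -0.1, -3.4]
opening: 0.0254
grasp_force: 35.4
```

```bash

python3 -m crank '[[[0,0,-0.05,0,0,0],[0,0,-0.05,0,0,0],[0,0,0,0,0,0],[0,0,0,0,0,0]]]'
python3 -m crank '[[[0,0,-0.05,0,0,0],[0,0,-0.04,0,0,0],[0,0,0,0,0,0],[0,0,0,0,0,0]]]'
```

```text
time: 18.35
ee_pos: [0.5757, 0.0612, 0.1922]
tcp_rot: [-180.0, 0.1, -179.9]
wrist_force: [0.2, -0.9, -1.7]
opening: 0.0251
grasp_force: 35.4
time: 18.68
ee_pos: [0.5758, 0.0612, 0.1906]
tcp_rot: [-180.0, 0.1, -179.9]
wrist_force: [-0.6, 0.4, -1.2]
opening: 0.0252
grasp_force: 35.5
```

```bash

python3 -m crank '[[[0,0,-0.04,0,0,0],[0,0,0,0,0,0],[0,0,0,0,0,0]]]'
python3 -m crank '[[[0,0,-0.04,0,0,0],[0,0,0,0,0,0],[0,0,0,0,0,0]]]'
```

```text
time: 18.93
ee_pos: [0.5758, 0.0612, 0.1905]
tcp_rot: [-180.0, 0.1, -179.9]
wrist_force: [-2.6, -0.6, 5.7]
opening: 0.0255
grasp_force: 36.2
time: 19.18
ee_pos: [0.5758, 0.0612, 0.1904]
tcp_rot: [-180.0, 0.2, -179.9]
wrist_force: [-3.2, -0.7, 10.0]
opening: 0.0256
grasp_force: 36.9
```

Seated on the bar. I'll relax the downward press, open slightly and lift clear.

```bash

python3 -m crank '[[[0,0,0.05,0,0,0],[0,0,0,0,0,0]]]'
python3 -m crank '[[[0,0,0,0,0,0],[0,0,0,0,0,0],[0,0,0,0,0,0],[0,0,0,0,0,0]]]' 0.41
python3 -m crank '[[[0,0,0.1,0,0,0],[0,0,0.2,0,0,0],[0,0,0.4,0,0,0],[0,0,0.7,0,0,0],[0,0,1,0,0,0],[0,0,1,0,0,0],[0,0,1,0,0,0],[0,0,1,0,0,0],[0,0,0.5,0,0,0],[0,0,0,0,0,0],[0,0,0,0,0,0],[0,0,0,0,0,0]]]'
python3 - <<'E'
from h import *
m=bot.camera_model("wrist");w=bot.camera("wrist");cv2.imwrite("pics/w9.png",w[:,:,::-1])
H,S,V=cv2.split(cv2.cvtColor(w,cv2.COLOR_RGB2HSV))
for k,mk in(("red",((H<8)|(H>170))&(S>120)&(V>50)),("blue",(H>95)&(H<130)&(S>120)&(V>35))):
  for s,c,r in blobs(mk.astype(np.uint8),80): print(k,"cols",s[0],s[0]+s[2],"rows",s[1],s[1]+s[3],s[4],r[2])
for y0 in(.0612,.206):
  P=lambda dx,dy,z: np.round(proj(m,np.array([.5755+dx,y0+dy,z]))).tolist()
  print("exp",y0,"block",P(-.022,-.013,.191),P(-.022,.013,.191),P(.022,-.013,.191),P(.022,.013,.191),"cup-",P(-.076,-.032,.112),P(-.076,.032,.112),"cup+",P(.076,-.032,.112),P(.076,.032,.112))
E
```

```text
time: 19.35
ee_pos: [0.5759, 0.0612, 0.1905]
tcp_rot: [-180.0, 0.1, -179.9]
wrist_force: [-1.8, 0.3, 6.3]
opening: 0.0252
grasp_force: 36.4
time: 19.68
ee_pos: [0.5757, 0.0612, 0.1895]
tcp_rot: [-180.0, 0.1, -179.9]
wrist_force: [-0.1, 0.6, -0.2]
opening: 0.0352
grasp_force: 0.0
time: 20.68
ee_pos: [0.5757, 0.0612, 0.3071]
tcp_rot: [-180.0, 0.0, -180.0]
wrist_force: [0.1, 0.2, -0.1]
opening: 0.0354
grasp_force: 0.0
red cols 229 282 rows 102 127 846 1.7
red cols 192 214 rows 134 171 710 87.0
red cols 231 277 rows 165 223 1594 90.0
blue cols 357 410 rows 103 126 616 90.0
blue cols 383 394 rows 139 161 179 90.0
blue cols 394 430 rows 164 212 1349 90.0
blue cols 345 362 rows 206 224 206 90.0
blue cols 365 383 rows 206 219 144 15.9
exp 0.0612 block [239.0, 168.0] [268.0, 168.0] [240.0, 214.0] [268.0, 214.0] cup- [225.0, 102.0] [283.0, 102.0] cup+ [229.0, 227.0] [279.0, 228.0]
exp 0.206 block [402.0, 168.0] [431.0, 168.0] [394.0, 214.0] [422.0, 214.0] cup- [357.0, 102.0] [415.0, 102.0] cup+ [342.0, 228.0] [393.0, 228.0]
```

```bash

python3 -m crank '[[[0,0,0.3,0,0,0],[0,0,0,0,0,0],[0,0,-0.3,0,0,0],[0,0,0,0,0,0],[0,0,0,0,0,0],[0,0,0,0,0,0],[0,0,0,0,0,0],[0,0,0,0,0,0],[0,0,0,0,0,0],[0,0,0,0,0,0]]]'
python3 - <<'E'
from h import *
a=cv2.imread("pics/w9.png")[:,:,::-1].astype(int)
b=bot.camera("wrist").astype(int); d=np.abs(a-b).max(2); c=bot.camera("wrist").astype(int)
print((d>40).sum(), (np.abs(b-c).max(2)>40).sum())
s=bot.camera("top"); i0=cv2.imread("pics/top0.png")[:,:,::-1]
H,S,V=cv2.split(cv2.cvtColor(b.astype(np.uint8),cv2.COLOR_RGB2HSV))
for k,mk in(("red",((H<8)|(H>170))&(S>120)&(V>50)),("blue",(H>95)&(H<130)&(S>120)&(V>35))):
  for s,c,r in blobs(mk.astype(np.uint8),80): print(k,"cols",s[0],s[0]+s[2],"rows",s[1],s[1]+s[3],s[4])
bot.job_done()
E
```

```text
time: 21.57
ee_pos: [0.5758, 0.0612, 0.3079]
tcp_rot: [-180.0, 0.1, -179.9]
wrist_force: [0.8, -0.7, -0.1]
opening: 0.0349
grasp_force: 0.0
287 0
red cols 229 282 rows 101 127 855
red cols 192 214 rows 134 170 706
red cols 231 277 rows 165 223 1582
blue cols 357 410 rows 103 126 600
blue cols 383 394 rows 139 160 177
blue cols 393 429 rows 164 212 1329
blue cols 365 383 rows 205 218 141
blue cols 344 362 rows 206 223 204
the job is handed in; nothing more can be done
```

The blue pair is against the blue-end collar and the red pair hangs squarely over the bar near the red end; both looked still and clear of each other, nothing else was knowingly touched, and I handed in at about 22 s.

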